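# Couple the serving tray arm to its ball mount

### The arm

A 6-joint arm with a two-finger parallel gripper is mounted at the origin on a cart in front of the work surface, level with it; the furniture and walls round the work are solid. World frame = base frame: x ahead of the robot, y to its left, z up, the work surface at z = 0. Lengths are in m, angles in degrees, forces in N, time in s.
With the tool pointing down it reaches from about 0.4 to 0.825 m from the base axis. Payload 7 kg.
Tool frame: the origin (TCP) lies midway between the tips of the shut fingers; the grasp point (between the pads) lies 19 mm behind it; z points along the fingers, y is the line along which they close (so a half turn about z gives the same grasp; the last joint's range is limited). The gripper opens to 88 mm and grips with 3 to 60 N. Pads are 19 mm wide; open, the fingers measure 130 mm over their backs; the gripper's body (78 mm by 193 mm) begins 47 mm behind the grasp point.
Start: joints at [-47.607, 20.546, 0.682, 0, -70.136, -16.507], TCP at [0.295, -0.607, 0.227] pointing down, gripper open.
Joint ranges: [-176.03, 176.03], [-82.01, 121.73], [-58.28, 71.71], [-173.87, 95.51], [-174.79, -0.11], [-173.66, 173.66]. Speed limits (degrees/s): [136.94, 136.94, 172.46, 180, 180, 180].

### API

Orientations are given as [roll, pitch, yaw] about the fixed x, y, z axes, in that order (R = Rz(yaw) Ry(pitch) Rx(roll)).
In Python, from plant import ctrl gives the robot as it stands. The module is installed in compiled form; this text tells all that it offers.
- The arm moves only by the tool send_rows, never from a script. Its argument "plan" is a list that holds one entry, the list of rows, each a list of 6 numbers: the shift along the tool's x, y, z in cm, then the turn, a rotation vector about the tool's x, y, z in degrees. A call has 1 to 8 rows; each row is the pose to reach, as a shift and turn from the pose commanded when the call began, along the tool's axes at that moment; what a row does not reach only later rows make up. A row lasts 1/12 s, in which the tool goes at most 41.7 mm and 7.16 degrees, less where a joint would pass 70% of its speed; a pose out of reach is approached as far as the arm can. A call with a gripper value outside its range is refused whole. "fingers" is the opening, from 0 (shut) to 1 (fully open), set as the call begins (left out, the last holds). The fingers move at their own pace and stop on an object; the grip force is fixed at half the most. Time passes only in rows, so rows that repeat a pose let the fingers close. It gives the time, the measured TCP pose, the force, the opening and the grip force at its end, in the units of the state.
- ctrl.get_obs(): the state, without advancing time (a new reading comes with each control period).
- ctrl.snapshot(name): name is "scene" or "top" or "wrist"; returns a dict with "img" (400x640x3 uint8, red, green, blue), "K" (3x3 intrinsics, pixels), "pose" (4x4, takes a point from camera to world coordinates). Camera axes: x right, y down, z forward; pixel columns grow to the right and rows downward; lengths in m; the calibration is good to about 2 mm. A picture is of the moment at which its call begins. There is no depth.
- ctrl.close_job(): hands the job in; it is judged then, once.
The state is a dict: "clock": time; "joint_pos": joint angles; "qvel": joint speeds; "tau": joint torques, N m; "tool_pos": TCP position; "orientation": TCP orientation; "force": force on the tool from outside, world axes, zero at the start; "moment": the same for the moment, N m; "opening": finger opening in m; "gripper_force": force on a finger pad.
Only numpy, scipy, OpenCV 4.12 (cv2) and the standard library are available. Lean on these libraries where they do the work, as an engineer would, in place of code of your own. Each camera call takes 0.05 s, during which the arm holds its last target. There are 200 camera calls.

### The job

Fit the small serving tray arm to its counter mount: with its latch lever still up, lift it and lower its socket over the ball, lined up with the mount's rest plate (either way round), and press it gently home past its spring detents until it sits flat on the plate. Then press the latch lever fully down and let go. Use no more force than the coupling needs (10 N or so does it, pushes well beyond 20 N damage it) and leave the jar, cup, bowl and shaker around it where they are.

Things in the scene. Friction and masses are not known exactly. Their poses are not given: they have to be found in the camera images.
- tray_arm: Loose plain aluminium arm, 0.3 to 0.45 kg, lying flat. Origin: on its underside, straight below the seat of the ball; +x towards the tray, z up. Housing x -46 to +60, y -22 to +22, z 0 to 50 mm, two low rails back to x -78, in front a tongue and a tray 74 x 70 mm (x 79 to 153, z 5 to 19). Centre of mass about 25 mm along +x. Home, its underside lies flat on the rest plate; it can still swivel.
- grip_place (a point): Place to grip the arm: x +24, y 0, z +28 mm in its frame, midway between the housing's two plain parallel sides (44 mm apart, x -20 to +60, 50 mm tall). A gripper from above here stays clear of the raised lever.
- socket (a point): Mouth of the socket, at the arm's origin, opening downwards: bore 30.4 mm, the mouth about 4 mm wider each side. Two spring detents in the bore meet the ball when the arm is about 18 mm above home and snap past it at about 9 mm: that takes 4 to 10 N of push; the rest goes easily until the underside meets the plate.
- mount: Fixed steel mount. Origin: on the worktop under the ball; x along the long side of its foot (150 x 100 x 12 mm) and rest plate (140 x 50 mm). Over the plate a 28 mm ball, its top 37 mm above the plate. The plate's top is 50 to 90 mm above the worktop, differs each time and is not reported: find it by feel. Contact forces on it over 60 N in all (detents too) damage it: push under 20 N.
- latch_lever (a joint): Latch lever angle, rad: 0 = fully down on its stop (latched), 0.75 = up; starts at 0.5 to 0.7. Pivot across the arm at x -30, z +45 mm of the arm; the lever points to -x. Stiff (0.3 N m, about 6 N at the pad), stays where it is left. Its jaw closes under the ball; unless the arm is fully home the jaw strikes the ball and stops short.
- lever_pad (a point): Middle of the top of the lever's finger pad (40 mm along the lever, 26 mm wide): 60 mm from the pivot along the lever, 11 mm above it. Lever down: x -90, z +56 mm in the arm's frame; lever up: higher and nearer the pivot. Push it straight down at x about -82 mm of the arm.
- honey_jar: Glass jar with black lid, 63 mm across, 94 mm tall, origin at its underside. Bystander.
- cup: White cup, 83 x 76 x 54 mm, origin at its underside. Bystander.
- bowl: White bowl, 117 mm across, 76 mm tall, origin at its underside. Bystander.
- pepper_mill: Small table shaker with a grey cap, 44 mm across, 90 mm tall, origin at its underside. Bystander.

How it is judged (in metres and radians):
On the way, in this order (a step that is already met when the one before it is completed fails the run):
1. the tray arm is lifted clear of the worktop with its lever up (height (world z) of tray_arm above 0.04 m and value of joint latch_lever above 0.4 rad), for 0.1 s.
2. the socket bears on the mount, centred over the ball, level and lined up with the plate, its lever still up (horizontal distance between tray_arm and mount below 0.005 m and angle between tray_arm's own z axis and vertical below 0.05 rad and angle between the x axis of tray_arm and the x axis of mount, either way round below 0.15 rad and height (world z) of tray_arm below 0.12 m and value of joint latch_lever above 0.4 rad and contact force between tray_arm and mount above 1 N), for 0.1 s.
At the end, for the whole second after the job is handed in: Arm at rest on the mount: origin within 5 mm of the mount's axis, underside 44 to 96 mm above the worktop, upright within 0.05 rad, lined up with the plate within 0.15 rad (either way round), lever within 0.06 rad of fully down (only possible with the ball fully home) (horizontal distance between tray_arm and mount below 0.005 m and angle between tray_arm's own z axis and vertical below 0.05 rad and angle between the x axis of tray_arm and the x axis of mount, either way round below 0.15 rad and height (world z) of tray_arm between 0.044 and 0.096 m and value of joint latch_lever below 0.06 rad and linear speed of tray_arm below 0.02 m/s and angular speed of tray_arm below 0.1 rad/s and contact force between tray_arm and mount above 1 N); the robot touches nothing.
It fails at once if more than 60 N of contact force on the mount (contact force between mount and anything else above 60 N).
It fails at once if the latch lever is pressed down before the arm is on the mount (value of joint latch_lever below 0.3 rad and horizontal distance between tray_arm and mount above 0.02 m).
It fails at once if the jar, cup, bowl or shaker is moved more than 30 mm or tipped (distance of any of honey_jar, cup, bowl, pepper_mill from where it was at the start of the episode above 0.03 m or angle between any of honey_jar, cup, bowl, pepper_mill's own z axis and vertical above 0.3 rad).
It also fails if it takes over 58 s, if anything falls off the work surface, if the arm or the gripper's body presses on something with over 40 N, if the wrist force passes 120 N, or if a joint passes its speed limit or range.

## Working session

There is one attempt and no reset: what is moved stays moved. The work goes in short steps, Python scripts to look and compute and a tool call to move; the robot and the scene stay as the last step left them, time stands still between calls to the robot, and variables do not carry over. Pictures are saved under pics/ and viewed, at most 10 in all, crops included, and the job is handed in when it is done.

Besides the shell and the picture viewer there is one more tool, called after "Request:" as a command line: name --argument value ..., lists and objects as JSON in quotes. send_rows: Moves the arm, as the interface text tells. Its arguments: {"type":"object","properties":{"plan":{"type":"array","items":{"type":"array","items":{"type":"array","items":{"type":"number"}}}},"fingers":{"type":"number"}},"required":["plan"]}

```bash
mkdir -p pics; python3 - <<'E'
from plant import ctrl
import cv2,numpy as np
for n in("top","scene"):
    s=ctrl.snapshot(n);cv2.imwrite(f"pics/{n}0.png",s["img"][:,:,::-1]);np.savez(f"{n}0.npz",**s);print(n,s["K"].round(1).tolist(),s["pose"].round(4).tolist())
print(ctrl.get_obs())
E
```

```text
top [[427.0, 0.0, 320.6], [0.0, 427.0, 193.5], [0.0, 0.0, 1.0]] [[-0.0676, -0.9739, 0.2168, 0.2869], [-0.9977, 0.0654, -0.0175, -0.0062], [0.0029, -0.2174, -0.9761, 1.3267], [0.0, 0.0, 0.0, 1.0]]
scene [[408.9, 0.0, 321.3], [0.0, 408.9, 202.4], [0.0, 0.0, 1.0]] [[-0.8396, -0.3456, 0.4191, 0.144], [-0.5429, 0.5061, -0.6702, 0.6612], [0.0195, -0.7902, -0.6125, 0.7076], [0.0, 0.0, 0.0, 1.0]]
{'clock': 0.1, 'joint_pos': array([-4.76064228e+01,  2.05875875e+01,  6.40756962e-01, -1.81946117e-02,
       -7.01359758e+01, -1.65074755e+01]), 'qvel': array([-0.01937203, -0.13825329,  0.10807496, -0.04234824,  0.01594217,
       -0.09573463]), 'tau': array([-4.90133272e-03, -5.84163022e+01,  2.93750149e+01,  7.01568961e+00,
        1.01316691e-02, -5.97570829e-05]), 'tool_pos': array([ 0.29449632, -0.60689681,  0.22572521]), 'orientation': array([ 1.79915746e+02, -7.13071682e-03, -1.54120088e+02]), 'force': array([ 1.61706075,  0.35440227, -0.21000986]), 'moment': array([0.03457022, 0.00107864, 0.05260482]), 'gripper_force': 0.0, 'opening': 0.08758313746047297}
```

View pics/top0.png

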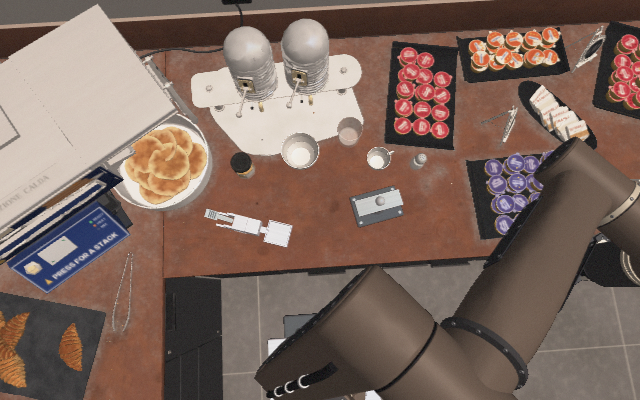

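View pics/scene0.png

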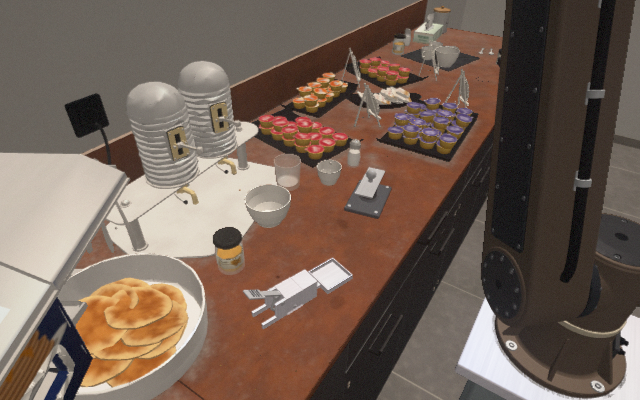

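The top view shows the arm around (250,226), its tray at (278,233) to the right, and the mount around (378,205) with the ball near (380,201). I'll enlarge both.

```bash
python3 - <<'E'
import cv2,numpy as np
t=np.load("top0.npz")["img"][:,:,::-1];s=np.load("scene0.npz")["img"][:,:,::-1]
f=lambda im,x,y:cv2.resize(im[y:y+75,x:x+100],(400,300),interpolation=cv2.INTER_CUBIC)
o=np.vstack([np.hstack([f(t,200,190),f(t,330,165)]),np.hstack([f(s,250,250),f(s,320,150)])])
cv2.imwrite("pics/crop.png",o)
E
```

```text
(no output)
```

View pics/crop.png

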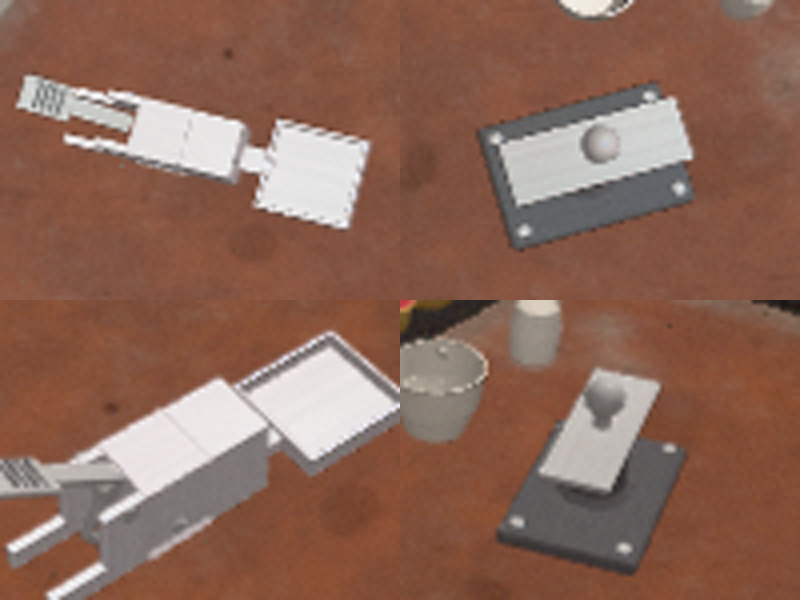

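```bash
cat > h.py <<'E'
import numpy as np
def ray(S,p):
    d=S["pose"][:3,:3]@np.linalg.inv(S["K"])@np.array([p[0],p[1],1.]);return S["pose"][:3,3],d/np.linalg.norm(d)
def onz(S,p,z):
    o,d=ray(S,p);return o+d*(z-o[2])/d[2]
def tri(rs):
    A=sum(np.eye(3)-np.outer(d,d) for o,d in rs);b=sum((np.eye(3)-np.outer(d,d))@o for o,d in rs);x=np.linalg.solve(A,b)
    return x,[np.linalg.norm(np.cross(x-o,d)) for o,d in rs]
E
python3 - <<'E'
import numpy as np
from h import *
T=dict(np.load("top0.npz"));S=dict(np.load("scene0.npz"))
c=lambda x,y,x0,y0:(x/4-.375+x0,y/4-.375+y0)
def rep(n,q):
    q=np.array(q);m=q.mean(0);a=(q[1]+q[2]-q[0]-q[3])[:2];
    print(n,m.round(4),"yaw",np.degrees(np.arctan2(a[1],a[0])).round(2),"sides",[np.linalg.norm(q[i]-q[i-1]).round(4) for i in range(4)])
a=lambda L,z:[onz(T,c(x,y,200,190),z) for x,y in L]
b=lambda L,z:[onz(S,c(x,y-300,250,250),z) for x,y in L]
rep("tray top",a([(279,121),(370,141),(350,228),(255,208)],.019))
rep("tray scene",b([(237,385),(332,332),(407,400),(312,473)],.019))
rep("hous top",a([(140,96),(245,124),(238,182),(133,151)],.05))
rep("hous scene",b([(116,453),(218,379),(268,430),(102,516)],.05))
m=lambda L,z:[onz(T,c(x-400,y,330,165),z) for x,y in L]
rep("foot top",m([(480,130),(655,83),(692,200),(518,247)],.012))
rep("screws",m([(495,137),(650,96),(680,188),(524,231)],.013))
B=tri([ray(T,c(200.5,144,330,165)),ray(S,c(205,93,320,150))]);print("ball",B)
# plate corners triangulate: near-left/right in top: (498,143),(675,98),(692,158),(517,206)
ms=[(540,475),(600,370),(660,382),(610,493)]
for z in(.05,.06,.07,.08,.09): rep("plate%.2f"%z,m([(498,143),(675,98),(692,158),(517,206)],z)); rep(" sc",[onz(S,c(x-400,y-300,320,150),z) for x,y in ms])
E
```

```text
tray top [0.4614 0.1095 0.019 ] yaw -105.99 sides [np.float64(0.0693), np.float64(0.0723), np.float64(0.0684), np.float64(0.0745)]
tray scene [0.457  0.1158 0.019 ] yaw -105.77 sides [np.float64(0.075), np.float64(0.0693), np.float64(0.0664), np.float64(0.0755)]
hous top [0.4909 0.1991 0.05  ] yaw -109.52 sides [np.float64(0.0421), np.float64(0.0829), np.float64(0.0441), np.float64(0.083)]
hous scene [0.488  0.2099 0.05  ] yaw -107.61 sides [np.float64(0.0404), np.float64(0.073), np.float64(0.0449), np.float64(0.0997)]
foot top [ 0.528  -0.2011  0.012 ] yaw -78.63 sides [np.float64(0.0969), np.float64(0.1444), np.float64(0.0973), np.float64(0.1415)]
screws [ 0.5292 -0.2018  0.013 ] yaw -78.59 sides [np.float64(0.0775), np.float64(0.1275), np.float64(0.0767), np.float64(0.1272)]
ball (array([ 0.52746528, -0.2017617 ,  0.08956714]), [np.float64(0.0009592221159269306), np.float64(0.0009592221159271268)])
plate0.05 [ 0.5309 -0.2036  0.05  ] yaw -78.89 sides [np.float64(0.0505), np.float64(0.1411), np.float64(0.0482), np.float64(0.1391)]
 sc [ 0.5315 -0.2174  0.05  ] yaw -78.15 sides [np.
[... 416 characters left out ...]
64(0.1389), np.float64(0.0475), np.float64(0.137)]
 sc [ 0.5197 -0.1907  0.07  ] yaw -78.15 sides [np.float64(0.0479), np.float64(0.1381), np.float64(0.0439), np.float64(0.1409)]
plate0.08 [ 0.5252 -0.1989  0.08  ] yaw -78.89 sides [np.float64(0.0493), np.float64(0.1378), np.float64(0.0471), np.float64(0.1359)]
 sc [ 0.5138 -0.1774  0.08  ] yaw -78.15 sides [np.float64(0.0472), np.float64(0.136), np.float64(0.0432), np.float64(0.1386)]
plate0.09 [ 0.5232 -0.1974  0.09  ] yaw -78.89 sides [np.float64(0.049), np.float64(0.1366), np.float64(0.0467), np.float64(0.1348)]
 sc [ 0.5079 -0.164   0.09  ] yaw -78.15 sides [np.float64(0.0464), np.float64(0.1338), np.float64(0.0425), np.float64(0.1364)]
```

```bash
cat >> h.py <<'E'
from scipy.spatial.transform import Rotation as Ro
def goal(p,yaw,quiet=False):
    from plant import ctrl
    o=ctrl.get_obs();R=Ro.from_euler("xyz",o["orientation"],degrees=True);G=Ro.from_euler("xyz",[180,0,yaw],degrees=True)
    d=R.inv().apply(np.array(p)-o["tool_pos"])*100;r=(R.inv()*G).as_rotvec(degrees=True)
    print("t",round(o["clock"],2),"pos",o["tool_pos"].round(4),"ori",o["orientation"].round(2),"F",o["force"].round(1),"op",round(o["opening"],4),"| row",d.round(2).tolist(),r.round(2).tolist())
E
python3 -c "
from h import *
goal([.49,.196,.23],-107.7)
T=dict(np.load('top0.npz'))
for n,p,z in(('jar',(242,163),.05),('bowl',(300,150),.05),('cup',(378,158),.03),('shaker',(419,160),.045)):print(n,onz(T,p,z).round(3))"
```

```text
t 0.1 pos [ 0.2945 -0.6069  0.2257] ori [ 1.7992e+02 -1.0000e-02 -1.5412e+02] F [ 1.6  0.4 -0.2] op 0.0876 | row [-52.63, 63.7, -0.34] [0.08, 0.03, -46.42]
jar [0.684 0.208 0.05 ]
bowl [0.714 0.026 0.05 ]
cup [ 0.678 -0.219  0.03 ]
shaker [ 0.658 -0.344  0.045]
```

Request:
send_rows --plan '[[[-20,24,0,0,0,-18],[-20,24,0,0,0,-18],[-20,24,0,0,0,-18],[-20,24,0,0,0,-18],[-20,24,0,0,0,-18],[-20,24,0,0,0,-18],[-20,24,0,0,0,-18],[-20,24,0,0,0,-18]]]' --fingers 1

```text
clock: 0.77
tool_pos: [0.3697, -0.3008, 0.2265]
orientation: [180.0, 0.0, -136.1]
force: [0.4, 0.3, -0.5]
opening: 0.0874
gripper_force: 0.0
```

```bash
python3 -c "
from h import *
goal([.49,.196,.23],-107.7)"
```

```text
t 0.77 pos [ 0.3697 -0.3008  0.2265] ori [ 1.7999e+02  5.0000e-02 -1.3605e+02] F [ 0.4  0.3 -0.5] op 0.0874 | row [-43.14, 27.42, -0.31] [-0.0, 0.05, -28.35]
```

Request:
send_rows --plan '[[[-43.1,27.4,0,0,0,-28.3],[-43.1,27.4,0,0,0,-28.3],[-43.1,27.4,0,0,0,-28.3],[-43.1,27.4,0,0,0,-28.3],[-43.1,27.4,0,0,0,-28.3],[-43.1,27.4,0,0,0,-28.3],[-43.1,27.4,0,0,0,-28.3],[-43.1,27.4,0,0,0,-28.3]]]'

```text
clock: 1.43
tool_pos: [0.4483, 0.022, 0.2267]
orientation: [-180.0, 0.0, -107.8]
force: [1.0, -0.4, 0.0]
opening: 0.0877
gripper_force: 0.0
```

```bash
python3 -c "
from h import *
goal([.49,.196,.23],-107.7)"
```

```text
t 1.43 pos [0.4483 0.022  0.2267] ori [-1.7998e+02  3.0000e-02 -1.0779e+02] F [ 1.  -0.4  0. ] op 0.0877 | row [-17.84, 1.34, -0.32] [-0.02, 0.03, -0.09]
```

Request:
send_rows --plan '[[[-17.8,1.3,0,0,0,0],[-17.8,1.3,0,0,0,0],[-17.8,1.3,0,0,0,0],[-17.8,1.3,0,0,0,0],[-17.8,1.3,0,0,0,0],[-17.8,1.3,0,0,0,0],[-17.8,1.3,0,0,0,0],[-17.8,1.3,0,0,0,0]]]'

```text
clock: 2.1
tool_pos: [0.4902, 0.1926, 0.2262]
orientation: [180.0, -0.0, -107.8]
force: [0.0, -0.2, -0.7]
opening: 0.0872
gripper_force: 0.0
```

```bash
python3 -c "
from h import *
from plant import ctrl
import cv2
goal([.49,.196,.23],-107.7)
s=ctrl.snapshot('wrist');cv2.imwrite('pics/w1.png',s['img'][:,:,::-1]);np.savez('w1.npz',**s);print(s['K'],s['pose'].round(4))"
```

```text
t 2.1 pos [0.4902 0.1926 0.2262] ori [ 1.7997e+02 -4.0000e-02 -1.0782e+02] F [ 0.  -0.2 -0.7] op 0.0872 | row [-0.32, 0.12, -0.38] [0.03, -0.04, -0.12]
[[294.36157797   0.         318.57063705]
 [  0.         294.36157797 199.58384436]
 [  0.           0.           1.        ]] [[-0.9518  0.2978  0.0734  0.4718]
 [ 0.3067  0.9233  0.2314  0.1303]
 [ 0.0012  0.2428 -0.9701  0.3854]
 [ 0.      0.      0.      1.    ]]
```

View pics/w1.png

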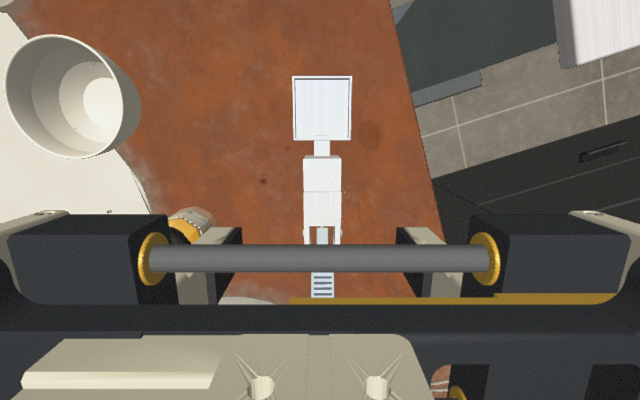

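```bash
python3 - <<'E'
from h import *
import cv2
W=dict(np.load("w1.npz"));g=cv2.cvtColor(W["img"],cv2.COLOR_RGB2GRAY).astype(int)
def cross(v):
    d=np.diff(v);i=d.argmax();j=d.argmin();return i+.5,j+.5
for r in(90,110,130):print("tray row",r,cross(g[r,280:365]),)
for r in(165,180,200,215):print("hous row",r,cross(g[r,290:355]))
for c in(310,335):print("col",c,g[148:165,c],g[215:235,c])
for c in(300,322,345):print("tcol",c,g[70:84,c],g[134:146,c])
pt=lambda p,z:onz(W,p,z)[:2]
L=[];
for r in(90,110,130):
    a,b=cross(g[r,280:365]);L.append(pt((280+(a+b)/2,r),.019))
for r in(165,180,200,215):
    a,b=cross(g[r,290:355]);L.append(pt((290+(a+b)/2,r),.05));print(np.linalg.norm(pt((290+a,r),.05)-pt((290+b,r),.05)))
L=np.array(L);print(L.round(4));u=L[0]-L[-1];print(np.degrees(np.arctan2(u[1],u[0])))
m=cv2.fitLine(L.astype(np.float32),cv2.DIST_L2,0,0,0).ravel();print("fit",m,np.degrees(np.arctan2(-abs(m[1]),m[0]*np.sign(-m[1]))))
E
```

```text
tray row 90 (np.float64(11.5), np.float64(71.5))
tray row 110 (np.float64(12.5), np.float64(70.5))
tray row 130 (np.float64(12.5), np.float64(70.5))
hous row 165 (np.float64(12.5), np.float64(50.5))
hous row 180 (np.float64(12.5), np.float64(50.5))
hous row 200 (np.float64(12.5), np.float64(50.5))
hous row 215 (np.float64(13.5), np.float64(50.5))
col 310 [ 96  99  98  97 102  96 100 139 161 164 194 238 239 237 236 237 238] [233 233 234 233 233 232 233 234 233 235 236 140 100 108 107 107 107 108
 107 107]
col 335 [ 95  96  94  98  94  94 102 143 159 168 201 239 240 239 238 238 238] [236 235 233 232 235 233 232 232 232 233 234 222 226 222 225 228 226 225
 227 231]
tcol 300 [104  97 101 102  99 124 234 234 146 123 236 238 237 237] [238 239 239 238 227 234 158 105  95  93  93  98]
tcol 322 [ 96  97  99  96  95 120 235 233 142 121 234 236 234 233] [235 217 234 237 235 230 209 235 238 238 237 238]
tcol 345 [ 97  95 100  99  89 112 234 231 133 122 241 242 240 240] [241 240 241 241 240 236 140  99  97  95  95  97]
0.04336383419009696
0.04390775033639975
0.04465455834644561
0.044041432726505875
[[0.4555 0.0925]
 [0.4624 0.1139]
 [0.4694 0.136 ]
 [0.4815 0.1726]
 [0.4867 0.1891]
 [0.494  0.2118]
 [0.499  0.2295]]
-107.61750344980105
fit [0.3050012  0.952352   0.47836673 0.16363937] -107.75823
```

```bash
python3 - <<'E'
from h import *
W=dict(np.load("w1.npz"))
u=np.array([np.cos(np.radians(-107.7)),np.sin(np.radians(-107.7))])
for c,r,z,x in((322,75.2,.019,.153),(322,139.8,.019,.079),(322,158.3,.05,.06),(322,225.8,.05,-.02)):
    p=onz(W,(c,r),z)[:2];print((p-u*x).round(4),"grip",(p+u*(.024-x)).round(4))
goal([.49,.196,.23],-107.7)
E
```

```text
[0.4966 0.223 ] grip [0.4893 0.2001]
[0.4964 0.2226] grip [0.4891 0.1997]
[0.4968 0.2227] grip [0.4895 0.1998]
[0.4971 0.2234] grip [0.4898 0.2005]
t 2.15 pos [0.4903 0.1923 0.2265] ori [ 1.7998e+02 -2.0000e-02 -1.0786e+02] F [-0.3  0.1  0. ] op 0.087 | row [-0.35, 0.14, -0.35] [0.02, -0.02, -0.16]
```

Request:
send_rows --plan '[[[-0.7,0.3,4,0,0,0],[-0.7,0.3,8,0,0,0],[-0.7,0.3,12,0,0,0],[-0.7,0.3,15,0,0,0],[-0.7,0.3,17,0,0,0],[-0.7,0.3,19,0,0,0],[-0.7,0.3,20,0,0,0],[-0.7,0.3,20,0,0,0]]]'

```text
clock: 2.82
tool_pos: [0.4889, 0.199, 0.0249]
orientation: [179.9, -0.2, -107.9]
force: [0.3, -0.6, 0.4]
opening: 0.0875
gripper_force: 0.0
```

```bash
python3 -c "
from h import *
goal([.4894,.2,.01],-107.7)"
```

```text
t 2.82 pos [0.4889 0.199  0.0249] ori [ 1.7989e+02 -1.7000e-01 -1.0791e+02] F [ 0.3 -0.6  0.4] op 0.0875 | row [-0.12, -0.02, 1.49] [0.11, -0.17, -0.21]
```

Request:
send_rows --plan '[[[-0.1,0,0.7,0,0,-0.2],[-0.1,0,1.3,0,0,-0.2],[-0.1,0,1.4,0,0,-0.2],[-0.1,0,1.4,0,0,-0.2]]]'

```text
clock: 3.15
tool_pos: [0.4904, 0.2019, 0.0129]
orientation: [-180.0, 0.0, -107.6]
force: [0.3, -1.3, 0.4]
opening: 0.0878
gripper_force: 0.0
```

Request:
send_rows --plan '[[[0,0,0,0,0,0],[0,0,0,0,0,0],[0,0,0,0,0,0],[0,0,0,0,0,0],[0,0,0,0,0,0],[0,0,0,0,0,0],[0,0,0,0,0,0],[0,0,0,0,0,0]]]' --fingers 0

```text
clock: 3.82
tool_pos: [0.4902, 0.2018, 0.0126]
orientation: [180.0, -0.0, -107.6]
force: [0.2, -0.5, 0.7]
opening: 0.0438
gripper_force: 30.0
```

```bash
python3 -c "
from h import *
goal([.4894,.2,.01],-107.7)"
```

```text
t 3.82 pos [0.4902 0.2018 0.0126] ori [ 1.8000e+02 -1.0000e-02 -1.0761e+02] F [ 0.2 -0.5  0.7] op 0.0438 | row [0.2, 0.02, 0.26] [0.0, -0.01, 0.09]
```

Request:
send_rows --plan '[[[0,0,-1,0,0,0],[0,0,-3,0,0,0],[0,0,-6,0,0,0],[0,0,-9,0,0,0],[0,0,-12,0,0,0],[0,0,-15,0,0,0],[0,0,-17,0,0,0],[0,0,-18,0,0,0]]]'

```text
clock: 4.48
tool_pos: [0.4909, 0.2023, 0.196]
orientation: [-179.9, 0.2, -107.6]
force: [0.5, 0.2, -4.2]
opening: 0.0436
gripper_force: 30.0
```

```bash
python3 -c "
from h import *
goal([.43,-.161,.2],-78.7)"
```

```text
t 4.48 pos [0.4909 0.2023 0.196 ] ori [-179.87    0.19 -107.6 ] F [ 0.5  0.2 -4.2] op 0.0436 | row [36.46, -5.19, -0.51] [-0.17, 0.15, -28.9]
```

Request:
send_rows --plan '[[[1,0,0,0,0,-1],[3.5,0,0,0,0,-3],[6.5,-1,0,0,0,-6],[10,-1.5,0,0,0,-9],[13.5,-2,0,0,0,-12],[17,-2.5,0,0,0,-15],[20.5,-3,0,0,0,-18],[24,-3.5,0,0,0,-21]]]'

```text
clock: 5.15
tool_pos: [0.4493, -0.0391, 0.1918]
orientation: [179.9, 0.0, -86.5]
force: [1.9, -1.1, -4.7]
opening: 0.0436
gripper_force: 30.0
```

```bash
python3 -c "
from h import *
goal([.43,-.161,.2],-78.7)"
```

```text
t 5.15 pos [ 0.4493 -0.0391  0.1918] ori [ 1.799e+02  1.000e-02 -8.646e+01] F [ 1.9 -1.1 -4.7] op 0.0436 | row [12.05, 2.68, -0.82] [0.1, 0.01, -7.76]
```

Request:
send_rows --plan '[[[3,0.7,-0.2,0,0,-2],[6,1.3,-0.4,0,0,-4],[8.5,1.9,-0.5,0,0,-5.5],[10.5,2.4,-0.6,0,0,-7],[11.5,2.6,-0.6,0,0,-7.8],[12,2.7,-0.6,0,0,-7.8],[12,2.7,-0.6,0,0,-7.8],[12,2.7,-0.6,0,0,-7.8]]]'

```text
clock: 5.82
tool_pos: [0.4307, -0.1586, 0.198]
orientation: [179.9, 0.0, -78.9]
force: [0.9, 0.8, -3.7]
opening: 0.0442
gripper_force: 30.0
```

```bash
python3 -c "
from h import *
from plant import ctrl
import cv2
goal([.43,-.161,.2],-78.7)
for n in('wrist','scene'):
    s=ctrl.snapshot(n);np.savez(n+'2.npz',**s);cv2.imwrite('pics/%s2.png'%n,s['img'][:,:,::-1])"
```

```text
t 5.82 pos [ 0.4307 -0.1586  0.198 ] ori [ 1.7994e+02  3.0000e-02 -7.8880e+01] F [ 0.9  0.8 -3.7] op 0.0442 | row [0.22, 0.11, -0.2] [0.06, 0.03, -0.18]
```

View pics/wrist2.png

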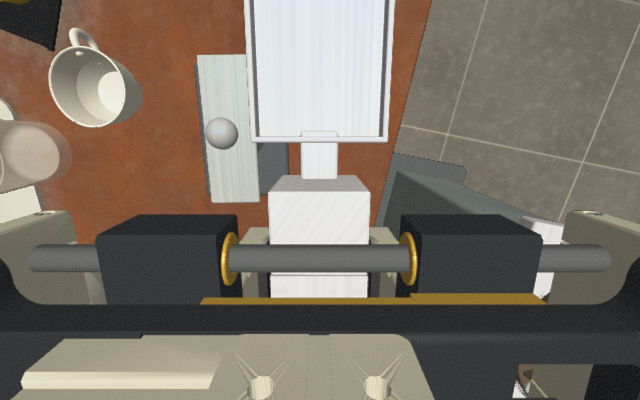

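```bash
python3 - <<'E'
from h import *
import cv2
W=dict(np.load("wrist2.npz"));S=dict(np.load("scene2.npz"));T=dict(np.load("top0.npz"))
g=cv2.cvtColor(W["img"],cv2.COLOR_RGB2GRAY)
print("circ",cv2.HoughCircles(cv2.GaussianBlur(g[100:165,190:250],(3,3),0),cv2.HOUGH_GRADIENT,1,20,param1=100,param2=10,minRadius=12,maxRadius=22))
hsv=cv2.cvtColor(W["img"],cv2.COLOR_RGB2HSV)
for r in(70,90,165,185,195):print(r,"satL",hsv[r,190:214,1].tolist())
for r in(165,185,195):print(r,"R",g[r,250:266].tolist())
for r in(30,60,90,120):
    v=g[r].astype(int);print("tray",r,hsv[r,238:256,1].tolist(),hsv[r,380:402,1].tolist())
print("hous",[ (r,g[r,262:278].tolist(),g[r,362:378].tolist()) for r in(200,206)])
print("col320",g[130:200,320].tolist()); print("col260",g[130:146,265].tolist(),"col355",g[185:198,340].tolist())
E
```

```text
circ [[[32.5 34.5 15.8]]]
70 satL [152, 161, 171, 159, 27, 8, 15, 7, 11, 10, 11, 12, 13, 9, 10, 11, 14, 6, 7, 6, 10, 7, 8, 10]
90 satL [160, 163, 154, 165, 164, 162, 62, 8, 11, 2, 9, 12, 11, 11, 12, 11, 5, 13, 7, 9, 9, 6, 10, 12]
165 satL [161, 158, 156, 157, 166, 154, 161, 160, 158, 168, 169, 166, 171, 162, 67, 8, 8, 11, 12, 10, 10, 13, 9, 10]
185 satL [152, 149, 147, 147, 158, 152, 155, 151, 152, 153, 155, 146, 144, 145, 148, 148, 63, 8, 15, 14, 10, 8, 8, 11]
195 satL [130, 134, 134, 141, 139, 138, 151, 145, 138, 139, 155, 153, 149, 145, 156, 153, 149, 155, 144, 106, 42, 10, 13, 11]
165 R [198, 197, 200, 199, 195, 198, 181, 143, 99, 97, 101, 99, 94, 99, 98, 97]
185 R [195, 198, 196, 195, 193, 196, 201, 186, 160, 102, 98, 99, 96, 98, 99, 98]
195 R [196, 195, 199, 197, 200, 196, 198, 197, 185, 132, 86, 79, 80, 76, 75, 75]
tray 30 [157, 146, 144, 147, 162, 156, 99, 11, 6, 2, 12, 6, 9, 8, 12, 17, 4, 14] [14, 12, 14, 17, 8, 11, 13, 15, 9, 15, 11, 4, 3, 52, 139, 157, 156, 146, 149, 144, 158, 139]
tray 60 [17, 13, 12, 12, 14, 13, 12, 10, 10, 11, 5, 2, 11, 3, 12, 12, 7, 9] [10, 11, 11, 11,
[... 556 characters left out ...]
, 96, 97, 96, 96, 93]), (206, [100, 99, 94, 95, 93, 110, 197, 216, 228, 231, 232, 231, 232, 234, 235, 235], [228, 228, 229, 232, 232, 233, 227, 227, 124, 91, 91, 96, 94, 90, 92, 92])]
col320 [218, 217, 232, 232, 233, 234, 220, 226, 229, 226, 221, 187, 169, 231, 235, 234, 232, 234, 232, 234, 232, 233, 233, 233, 233, 233, 233, 234, 232, 233, 233, 231, 233, 233, 233, 233, 233, 233, 233, 233, 233, 232, 231, 231, 231, 231, 232, 232, 221, 169, 159, 160, 160, 158, 159, 161, 160, 159, 164, 160, 156, 197, 234, 234, 232, 232, 231, 231, 231, 229]
col260 [234, 233, 233, 232, 235, 231, 206, 222, 229, 227, 223, 190, 129, 104, 99, 98] col355 [158, 160, 162, 164, 160, 153, 197, 232, 232, 230, 232, 231, 232]
```

```bash
python3 - <<'E'
from h import *
W=dict(np.load("wrist2.npz"));S=dict(np.load("scene0.npz"));T=dict(np.load("top0.npz"))
rs=[ray(W,(222,133.5)),ray(T,(379.75,200.6)),ray(S,(370.9,172.9))]
print("tri all",tri(rs),"WT",tri(rs[:2])[0],"WS",tri([rs[0],rs[2]])[0])
for z in(.085,.0895,.094):print("W onz",onz(W,(222,133.5),z).round(4))
for z in(.062,.066,.07):
    a=lambda p:onz(W,p,z)[:2]
    l=a((193.8,70)),a((206,185));r=a((257,165)),a((258.4,185));bot=a((235,202))
    u=l[0]-l[1];y=np.degrees(np.arctan2(u[1],u[0]));n=np.array([-u[1],u[0]])/np.linalg.norm(u)
    print(z,"yawL",y.round(2),"width",abs((r[1]-l[1])@n).round(4), "axis pt",((l[1]+r[1])/2).round(4),
      "axis off of ball",((onz(W,(222,133.5),z+.023)[:2]-(l[1]+r[1])/2)@n).round(4),"bot->ball along", ((onz(W,(222,133.5),z+.023)[:2]-bot)@u/np.linalg.norm(u)).round(4))
h=.198-.0126;tcp=np.array([.4307,-.1586]);ty=np.radians(-78.88);ux=np.array([np.cos(ty),np.sin(ty)]);uy=np.array([np.sin(ty),-np.cos(ty)])
for n,p,z in(("tray near x79",(320,141.3),.019),("hous front x60",(320,190.8),.05),("housL",(267.7,203),.05),("housR",(369.8,203),.05),("trayL",(244.2,30),.019),("trayR",(393,30),.019),("trayR",(388.7,120),.019)):
    q=onz(W,p,h+z)[:2]-tcp;print(n,(q@ux).round(4),(q@uy).round(4))
E
```

```text
tri all (array([ 0.52699896, -0.20067852,  0.09058076]), [np.float64(0.0008197478489058505), np.float64(0.001380758099124164), np.float64(0.001114611735070679)]) WT [ 0.52686404 -0.20047207  0.09336842] WS [ 0.526152   -0.20003013  0.09094151]
W onz [ 0.5286 -0.1994  0.085 ]
W onz [ 0.5272 -0.1998  0.0895]
W onz [ 0.5258 -0.2002  0.094 ]
0.062 yawL -78.31 width 0.0535 axis pt [ 0.5196 -0.1482] axis off of ball -0.0016 bot->ball along 0.0699
0.066 yawL -78.31 width 0.0527 axis pt [ 0.5186 -0.1493] axis off of ball -0.0017 bot->ball along 0.0689
0.07 yawL -78.31 width 0.052 axis pt [ 0.5176 -0.1503] axis off of ball -0.0017 bot->ball along 0.068
tray near x79 0.0581 -0.0005
hous front x60 0.0391 -0.0007
housL 0.0337 -0.023
housR 0.0337 0.0207
trayL 0.1092 -0.0359
trayR 0.1091 0.0336
trayR 0.0685 0.034
```

```bash
python3 -c "
from h import *
goal([.5305,-.2205,.15],-78.5)"
```

```text
t 5.92 pos [ 0.4311 -0.1582  0.1983] ori [ 1.7998e+02  2.0000e-02 -7.8800e+01] F [ 0.1  0.  -4.2] op 0.044 | row [8.04, -8.54, 4.82] [0.02, 0.02, -0.3]
```

Request:
send_rows --plan '[[[1,-1,0,0,0,0],[3,-3,0,0,0,-0.3],[5,-5.3,1,0,0,-0.3],[7,-7.5,2,0,0,-0.3],[8,-8.5,3,0,0,-0.3],[8,-8.5,4,0,0,-0.3],[8,-8.5,4.7,0,0,-0.3],[8,-8.5,4.7,0,0,-0.3]]]'

```text
clock: 6.58
tool_pos: [0.5285, -0.2198, 0.1493]
orientation: [179.8, 0.1, -78.5]
force: [-0.2, 0.5, -4.7]
opening: 0.0437
gripper_force: 30.0
```

```bash
python3 -c "
from h import *
from plant import ctrl
import cv2
goal([.5305,-.2205,.15],-78.5);goal([.5305,-.2205,.12],-78.5)
s=ctrl.snapshot('scene');np.savez('scene3.npz',**s);cv2.imwrite('pics/s3.png',cv2.resize(s['img'][80:240,290:450,::-1],(600,600),interpolation=cv2.INTER_CUBIC))"
```

```text
t 6.58 pos [ 0.5285 -0.2198  0.1493] ori [ 1.7978e+02  1.0000e-01 -7.8500e+01] F [-0.2  0.5 -4.7] op 0.0437 | row [0.11, -0.18, -0.07] [0.22, 0.1, -0.0]
t 6.58 pos [ 0.5285 -0.2198  0.1493] ori [ 1.7978e+02  1.0000e-01 -7.8500e+01] F [-0.2  0.5 -4.7] op 0.0437 | row [0.12, -0.19, 2.93] [0.22, 0.1, -0.0]
```

View pics/s3.png

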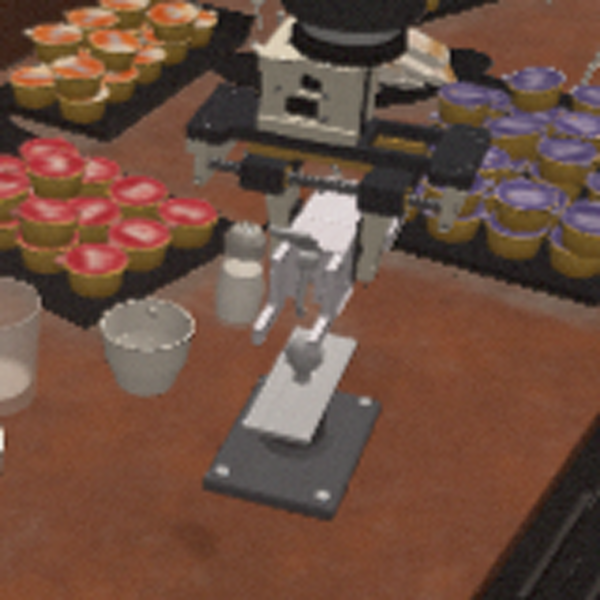

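Request:
send_rows --plan '[[[0,0,0.5,0,0,0],[0,0,1,0,0,0],[0,0,1.5,0,0,0],[0,0,2,0,0,0],[0,0,2,0,0,0],[0,0,2,0,0,0]]]'

```text
clock: 7.13
tool_pos: [0.5297, -0.2208, 0.1313]
orientation: [180.0, 0.0, -78.5]
force: [-0.7, -0.1, -4.4]
opening: 0.0438
gripper_force: 30.0
```

```bash
python3 -c "
from h import *
goal([.5305,-.2205,.12],-78.5)"
```

```text
t 7.13 pos [ 0.5297 -0.2208  0.1313] ori [ 1.7996e+02  1.0000e-02 -7.8510e+01] F [-0.7 -0.1 -4.4] op 0.0438 | row [-0.02, -0.08, 1.13] [0.04, 0.01, -0.01]
```

Request:
send_rows --plan '[[[0,-0.1,0.5,0,0,0],[0,-0.1,1,0,0,0],[0,-0.1,1.5,0,0,0],[0,-0.1,1.8,0,0,0],[0,-0.1,1.8,0,0,0]]]'

```text
clock: 7.55
tool_pos: [0.5303, -0.2206, 0.1124]
orientation: [179.9, 0.0, -78.5]
force: [0.1, 0.1, -3.7]
opening: 0.0437
gripper_force: 30.0
```

Request:
send_rows --plan '[[[0,0,0.2,0,0,0],[0,0,0.4,0,0,0],[0,0,0.6,0,0,0],[0,0,0.6,0,0,0]]]'

```text
clock: 7.88
tool_pos: [0.5308, -0.2206, 0.1072]
orientation: [180.0, 0.0, -78.5]
force: [-0.2, -0.1, -4.3]
opening: 0.0437
gripper_force: 30.0
```

Request:
send_rows --plan '[[[0,0,0.2,0,0,0],[0,0,0.4,0,0,0],[0,0,0.5,0,0,0],[0,0,0.5,0,0,0]]]'

```text
clock: 8.22
tool_pos: [0.5308, -0.2206, 0.1022]
orientation: [180.0, 0.0, -78.5]
force: [0.2, 0.4, -4.0]
opening: 0.0441
gripper_force: 30.0
```

Request:
send_rows --plan '[[[0,0,0.1,0,0,0],[0,0,0.2,0,0,0],[0,0,0.3,0,0,0],[0,0,0.3,0,0,0]]]'

```text
clock: 8.55
tool_pos: [0.5309, -0.2206, 0.0994]
orientation: [180.0, 0.0, -78.5]
force: [-0.3, 0.6, -3.6]
opening: 0.044
gripper_force: 30.0
```

Request:
send_rows --plan '[[[0,0,0.1,0,0,0],[0,0,0.2,0,0,0],[0,0,0.2,0,0,0]]]'

```text
clock: 8.8
tool_pos: [0.5309, -0.2206, 0.0973]
orientation: [180.0, 0.0, -78.5]
force: [0.1, 0.0, -4.4]
opening: 0.0441
gripper_force: 30.0
```

Request:
send_rows --plan '[[[0,0,0.1,0,0,0],[0,0,0.2,0,0,0],[0,0,0.2,0,0,0]]]'

```text
clock: 9.05
tool_pos: [0.5309, -0.2206, 0.0953]
orientation: [180.0, 0.0, -78.5]
force: [-0.4, 0.3, -3.6]
opening: 0.0438
gripper_force: 30.0
```

Request:
send_rows --plan '[[[0,0,0.1,0,0,0],[0,0,0.2,0,0,0],[0,0,0.2,0,0,0]]]'

```text
clock: 9.3
tool_pos: [0.5309, -0.2207, 0.0934]
orientation: [180.0, 0.0, -78.5]
force: [-0.7, 0.3, -2.9]
opening: 0.0438
gripper_force: 30.0
```

Request:
send_rows --plan '[[[0,0,0.1,0,0,0],[0,0,0.1,0,0,0]]]'

```text
clock: 9.47
tool_pos: [0.531, -0.2208, 0.0927]
orientation: [-180.0, -0.0, -78.5]
force: [-1.6, 0.2, -1.0]
opening: 0.0435
gripper_force: 30.0
```

Request:
send_rows --plan '[[[0,0,0.1,0,0,0],[0,0,0.1,0,0,0]]]'

```text
clock: 9.63
tool_pos: [0.5313, -0.2208, 0.0918]
orientation: [-180.0, -0.0, -78.5]
force: [-0.9, -0.6, -1.9]
opening: 0.044
gripper_force: 30.0
```

Request:
send_rows --plan '[[[0,0,0.1,0,0,0],[0,0,0.1,0,0,0]]]'

```text
clock: 9.8
tool_pos: [0.5313, -0.2208, 0.0907]
orientation: [-180.0, -0.0, -78.5]
force: [-0.8, -1.5, -1.8]
opening: 0.0439
gripper_force: 30.0
```

Request:
send_rows --plan '[[[0,0,0.1,0,0,0],[0,0,0.1,0,0,0]]]'

```text
clock: 9.97
tool_pos: [0.531, -0.2207, 0.0894]
orientation: [180.0, 0.0, -78.5]
force: [0.4, -0.0, -1.9]
opening: 0.0438
gripper_force: 30.0
```

Request:
send_rows --plan '[[[0,0,0.1,0,0,0],[0,0,0.1,0,0,0]]]'

```text
clock: 10.13
tool_pos: [0.5308, -0.2206, 0.0882]
orientation: [180.0, 0.0, -78.5]
force: [0.6, 0.1, -3.3]
opening: 0.0437
gripper_force: 30.0
```

Request:
send_rows --plan '[[[0,0,0.1,0,0,0],[0,0,0.1,0,0,0]]]'

```text
clock: 10.3
tool_pos: [0.5308, -0.2205, 0.0871]
orientation: [180.0, 0.0, -78.5]
force: [0.1, 0.6, -3.3]
opening: 0.0439
gripper_force: 30.0
```

Request:
send_rows --plan '[[[0,0,0.1,0,0,0],[0,0,0.2,0,0,0],[0,0,0.2,0,0,0]]]'

```text
clock: 10.55
tool_pos: [0.5306, -0.2205, 0.0849]
orientation: [180.0, 0.0, -78.5]
force: [0.9, -0.6, -6.3]
opening: 0.0436
gripper_force: 30.0
```

Request:
send_rows --plan '[[[0,0,0.1,0,0,0],[0,0,0.2,0,0,0],[0,0,0.2,0,0,0]]]'

```text
clock: 10.8
tool_pos: [0.5306, -0.2206, 0.0829]
orientation: [179.9, 0.0, -78.5]
force: [-0.6, -0.1, -7.3]
opening: 0.0436
gripper_force: 30.0
```

Request:
send_rows --plan '[[[0,0,0.1,0,0,0],[0,0,0.2,0,0,0],[0,0,0.2,0,0,0]]]'

```text
clock: 11.05
tool_pos: [0.5306, -0.2206, 0.081]
orientation: [180.0, 0.0, -78.5]
force: [-0.3, 0.5, -8.4]
opening: 0.0441
gripper_force: 30.0
```

Request:
send_rows --plan '[[[0,0,0.1,0,0,0],[0,0,0.1,0,0,0]]]'

```text
clock: 11.22
tool_pos: [0.5307, -0.2206, 0.0801]
orientation: [180.0, 0.0, -78.5]
force: [-0.5, -0.0, -9.3]
opening: 0.044
gripper_force: 30.0
```

Request:
send_rows --plan '[[[0,0,0.1,0,0,0],[0,0,0.1,0,0,0]]]'

```text
clock: 11.38
tool_pos: [0.5307, -0.2206, 0.0791]
orientation: [180.0, 0.0, -78.5]
force: [1.4, 0.7, -9.5]
opening: 0.0436
gripper_force: 30.0
```

Request:
send_rows --plan '[[[0,0,0.1,0,0,0],[0,0,0.1,0,0,0]]]'

```text
clock: 11.55
tool_pos: [0.5309, -0.2207, 0.0783]
orientation: [180.0, 0.0, -78.5]
force: [-0.5, -0.6, -8.4]
opening: 0.0435
gripper_force: 30.0
```

Request:
send_rows --plan '[[[0,0,0.1,0,0,0],[0,0,0.1,0,0,0]]]'

```text
clock: 11.72
tool_pos: [0.531, -0.2208, 0.0777]
orientation: [180.0, -0.0, -78.5]
force: [-0.3, 0.0, -4.8]
opening: 0.0438
gripper_force: 30.0
```

Request:
send_rows --plan '[[[0,0,0.05,0,0,0],[0,0,0.1,0,0,0],[0,0,0.1,0,0,0]]]'

```text
clock: 11.97
tool_pos: [0.5311, -0.2208, 0.0775]
orientation: [-180.0, -0.0, -78.5]
force: [-3.9, 1.9, 3.5]
opening: 0.0438
gripper_force: 30.0
```

Request:
send_rows --plan '[[[0,0,0.05,0,0,0],[0,0,0.1,0,0,0],[0,0,0.1,0,0,0]]]'

```text
clock: 12.22
tool_pos: [0.5311, -0.2208, 0.0774]
orientation: [-180.0, -0.0, -78.5]
force: [-7.8, 3.7, 13.6]
opening: 0.0437
gripper_force: 30.0
```

Request:
send_rows --plan '[[[0,0,-0.15,0,0,0],[0,0,-0.15,0,0,0]]]'

```text
clock: 12.38
tool_pos: [0.5311, -0.2207, 0.0775]
orientation: [-180.0, -0.0, -78.5]
force: [-2.9, 1.3, 3.8]
opening: 0.0439
gripper_force: 30.0
```

Request:
send_rows --plan '[[[0,0,0,0,0,0],[0,0,0,0,0,0],[0,0,0,0,0,0],[0,0,0,0,0,0],[0,0,0,0,0,0],[0,0,0,0,0,0]]]' --fingers 1

```text
clock: 12.88
tool_pos: [0.5312, -0.2207, 0.077]
orientation: [-180.0, -0.0, -78.5]
force: [0.5, 0.7, 0.0]
opening: 0.0785
gripper_force: 0.0
```

Request:
send_rows --plan '[[[0,0,-2,0,0,0],[0,0,-5,0,0,0],[0,0,-9,0,0,0],[0,0,-12,0,0,0],[0,0,-15,0,0,0],[0,0,-16,0,0,0],[0,0,-16,0,0,0],[0,0,-16,0,0,0]]]'

```text
clock: 13.55
tool_pos: [0.5311, -0.2205, 0.2373]
orientation: [-179.9, 0.0, -78.5]
force: [-0.4, -0.6, -1.9]
opening: 0.0875
gripper_force: 0.0
```

```bash
python3 -c "
from h import *
from plant import ctrl
import cv2
a=np.radians(-78.5);u=np.array([np.cos(a),np.sin(a)]);o=np.array([.5309,-.2207])-.021*u;print('origin',o,'pad -82',o-.082*u)
p=o-.082*u
goal([*p,.2],-78.5)
I=[]
for n,c in(('wrist',None),('scene',(300,110))):
    s=ctrl.snapshot(n);np.savez(n+'4.npz',**s)
    im=s['img'][:,:,::-1];I.append(im[0:400,120:520] if c is None else cv2.resize(im[c[1]:c[1]+100,c[0]:c[0]+100],(400,400),interpolation=cv2.INTER_CUBIC))
cv2.imwrite('pics/c4.png',np.hstack(I))"
```

```text
origin [ 0.52671327 -0.20012158] pad -82 [ 0.5103651  -0.11976776]
t 13.55 pos [ 0.5311 -0.2205  0.2373] ori [-179.93    0.    -78.52] F [-0.4 -0.6 -1.9] op 0.0875 | row [-10.29, 0.03, 3.73] [-0.07, 0.0, -0.02]
```

View pics/c4.png

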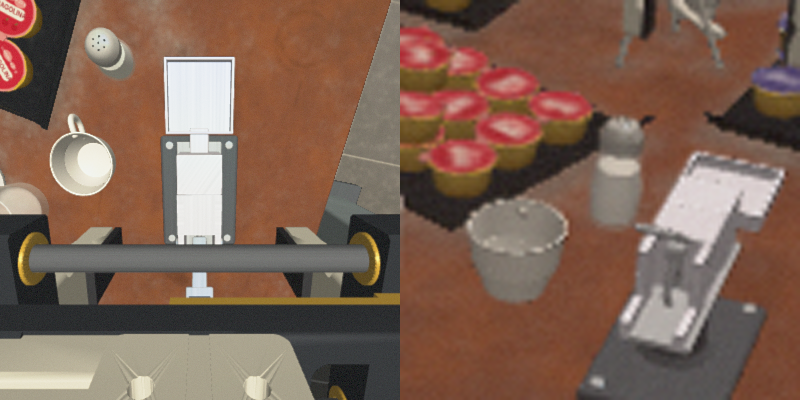

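Request:
send_rows --plan '[[[-1,0,0,0,0,0],[-3,0,0,0,0,0],[-5.5,0,0,0,0,0],[-8,0,0,0,0,0],[-9.5,0,1,0,0,0],[-10.3,0,2,0,0,0],[-10.3,0,3.5,0,0,0],[-10.3,0,4.5,0,0,0]]]' --fingers 0

```text
clock: 14.32
tool_pos: [0.5095, -0.119, 0.1899]
orientation: [179.9, 0.0, -78.5]
force: [-0.1, -0.1, -0.1]
opening: 0.0393
gripper_force: 0.0
```

Request:
send_rows --plan '[[[0,0,0.5,0,0,0],[0,0,1,0,0,0],[0,0,1.5,0,0,0],[0,0,1.9,0,0,0],[0,0,1.9,0,0,0],[0,0,1.9,0,0,0]]]'

```text
clock: 14.82
tool_pos: [0.5105, -0.12, 0.1731]
orientation: [180.0, -0.0, -78.5]
force: [0.4, 1.1, -0.8]
opening: 0.0024
gripper_force: 0.0
```

```bash
python3 -c "
from h import *
goal([.5104,-.1198,.165],-78.5)"
```

```text
t 14.82 pos [ 0.5105 -0.12    0.1731] ori [179.99  -0.   -78.53] F [ 0.4  1.1 -0.8] op 0.0024 | row [-0.02, 0.01, 0.81] [0.01, -0.0, -0.03]
```

Request:
send_rows --plan '[[[0,0,0.3,0,0,0],[0,0,0.6,0,0,0],[0,0,0.9,0,0,0],[0,0,1.2,0,0,0],[0,0,1.4,0,0,0],[0,0,1.6,0,0,0]]]'

```text
clock: 15.32
tool_pos: [0.5111, -0.1198, 0.1575]
orientation: [-179.9, -0.0, -78.5]
force: [-0.2, 0.0, 4.9]
opening: 0.0005
gripper_force: 2.2
```

Request:
send_rows --plan '[[[0,0,0.2,0,0,0],[0,0,0.4,0,0,0],[0,0,0.6,0,0,0],[0,0,0.8,0,0,0]]]'

```text
clock: 15.65
tool_pos: [0.5113, -0.1196, 0.1497]
orientation: [-179.9, -0.0, -78.5]
force: [-0.9, 1.5, 6.0]
opening: 0.0004
gripper_force: 2.4
```

Request:
send_rows --plan '[[[0,0,0.2,0,0,0],[0,0,0.4,0,0,0],[0,0,0.6,0,0,0],[0,0,0.8,0,0,0]]]'

```text
clock: 15.98
tool_pos: [0.5113, -0.1195, 0.1417]
orientation: [-179.9, -0.0, -78.5]
force: [0.3, 1.7, 6.8]
opening: 0.0004
gripper_force: 2.6
```

Request:
send_rows --plan '[[[0,0,0.2,0,0,0],[0,0,0.4,0,0,0],[0,0,0.6,0,0,0],[0,0,0.8,0,0,0]]]'

```text
clock: 16.32
tool_pos: [0.5113, -0.1194, 0.1337]
orientation: [-179.9, -0.0, -78.5]
force: [-0.9, 3.7, 6.4]
opening: 0.0003
gripper_force: 2.8
```

Request:
send_rows --plan '[[[0,0,0.2,0,0,0],[0,0,0.4,0,0,0],[0,0,0.6,0,0,0],[0,0,0.8,0,0,0]]]'

```text
clock: 16.65
tool_pos: [0.5113, -0.1192, 0.1256]
orientation: [-179.9, 0.0, -78.5]
force: [-1.1, 5.2, 5.4]
opening: 0.0003
gripper_force: 2.9
```

Request:
send_rows --plan '[[[0,0,0.1,0,0,0],[0,0,0.2,0,0,0],[0,0,0.2,0,0,0]]]'

```text
clock: 16.9
tool_pos: [0.5112, -0.1192, 0.1234]
orientation: [-179.9, 0.0, -78.5]
force: [-0.0, 4.4, 4.8]
opening: 0.0007
gripper_force: 2.3
```

Request:
send_rows --plan '[[[0,0,0.1,0,0,0],[0,0,0.1,0,0,0]]]'

```text
clock: 17.07
tool_pos: [0.5112, -0.1191, 0.1225]
orientation: [-179.9, 0.0, -78.5]
force: [-0.0, 3.4, 5.0]
opening: 0.0005
gripper_force: 2.5
```

Request:
send_rows --plan '[[[0,0,0.1,0,0,0],[0,0,0.1,0,0,0]]]'

```text
clock: 17.23
tool_pos: [0.5112, -0.1191, 0.1216]
orientation: [-179.9, 0.0, -78.5]
force: [-0.4, 4.1, 6.0]
opening: 0.0004
gripper_force: 2.7
```

Request:
send_rows --plan '[[[0,0,0.1,0,0,0],[0,0,0.1,0,0,0]]]'

```text
clock: 17.4
tool_pos: [0.5113, -0.119, 0.1209]
orientation: [-179.9, 0.0, -78.5]
force: [-1.2, 5.1, 8.0]
opening: 0.0008
gripper_force: 4.1
```

Request:
send_rows --plan '[[[0,0,0.05,0,0,0],[0,0,0.05,0,0,0],[0,0,0.05,0,0,0]]]'

```text
clock: 17.65
tool_pos: [0.5114, -0.119, 0.1208]
orientation: [-179.9, 0.0, -78.5]
force: [-3.0, 6.8, 11.4]
opening: 0.0006
gripper_force: 6.0
```

Request:
send_rows --plan '[[[0,0,0.05,0,0,0],[0,0,0.05,0,0,0],[0,0,0.05,0,0,0]]]'

```text
clock: 17.9
tool_pos: [0.5114, -0.1189, 0.1207]
orientation: [-179.9, 0.0, -78.5]
force: [-4.2, 7.3, 16.5]
opening: 0.0003
gripper_force: 7.6
```

Hard stop at 0.1207 m, where the pad should be with the lever down. Retreating and checking.

Request:
send_rows --plan '[[[0,0,-0.5,0,0,0],[0,0,-2,0,0,0],[0,0,-5,0,0,0],[0,0,-8,0,0,0],[0,0,-11,0,0,0],[0,0,-13,0,0,0],[0,0,-14,0,0,0],[0,0,-14,0,0,0]]]'

```text
clock: 18.57
tool_pos: [0.5115, -0.1198, 0.2613]
orientation: [-179.8, -0.0, -78.5]
force: [0.7, 0.3, -0.4]
opening: 0.0009
gripper_force: 0.0
```

Request:
send_rows --plan '[[[-3,0,0,0,0,0],[-6,0,0,0,0,0],[-9,0,0,0,0,0],[-12,0,0,0,0,0],[-13,0,0,0,0,0],[-13,0,0,0,0,0]]]'

```text
clock: 19.07
tool_pos: [0.4836, 0.0093, 0.2576]
orientation: [179.9, 0.0, -78.4]
force: [1.0, 0.3, 0.6]
opening: 0.0006
gripper_force: 0.0
```

```bash
python3 -c "
from h import *
from plant import ctrl
import cv2
I=[]
for n,c in(('wrist',None),('scene',(300,110))):
    s=ctrl.snapshot(n);im=s['img'][:,:,::-1];I.append(im[0:400,120:520] if c is None else cv2.resize(im[c[1]:c[1]+100,c[0]:c[0]+100],(400,400),interpolation=cv2.INTER_CUBIC))
cv2.imwrite('pics/c5.png',np.hstack(I))"
```

```text
(no output)
```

View pics/c5.png

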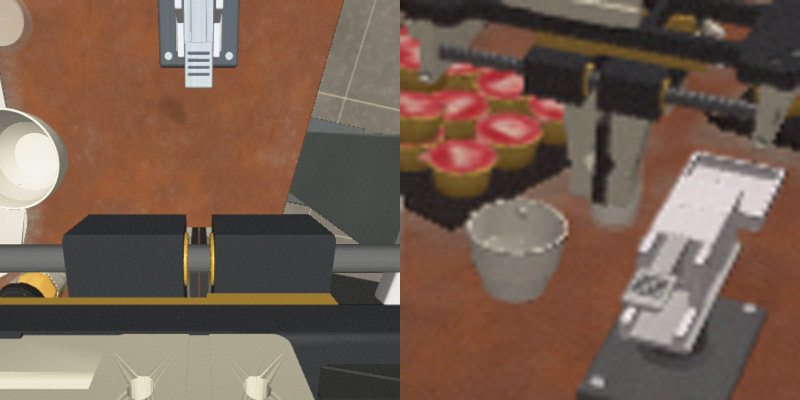

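The lever lies flat down, the arm sits square on the plate, and the bystanders are undisturbed.

```bash
python3 -c "
from plant import ctrl
print(ctrl.close_job())"
```

```text
the job is handed in; nothing more can be done
None
```

The tray arm is seated flat on its mount with the latch lever pressed down and released, and I handed the job in at about 19 s of robot time; the hand-in gave no verdict, but the last pictures and force readings (peak push about 16.5 N) agree with this.

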